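Feel out the gap in the board rack with a tapered shim and hold it there

TASK

The two upright breakfast boards in the rack are spaced loosely and I want to lock that spacing with the shim in place. Lift the wedge-shaped wooden shim out of its stand, slide it upright, thin end first, down between the two boards near the middle of their length until it just drags snugly on both, without forcing the sprung board back more than a few millimetres, and hold it there: the program finishes with the gripper still holding the shim at that depth. Leave the other things on the worktop alone.

Things in the scene. Friction and masses are not known exactly. Their poses are not given: they have to be found in the camera images.
- shim: loose light-wood wedge shim, 153 mm tall, some 90 g, standing thin end down in its stand, tip 5 mm above the worktop. Origin mid thin end; z up to the handle, x along its 32 mm width, y across its thickness: 4 mm at the tip growing evenly on both faces to 20 mm at z = 100 mm; above that a parallel handle block 34 (x) by 21 mm (y)
- shim_grip (a point): point in the middle of the shim's handle, 132 mm above its tip: pinch here from above across the 21 mm (along the shim's y)
- stand: fixed light wooden block 70 x 52 x 60 mm (x, y, z) with an open-topped slot 36 mm long (x) and 15 mm wide (y), narrowing to 8 mm at the foot, floor at 5 mm; the shim lifts straight out. Origin at the middle of its underside
- rack: fixed darker wood rack, base 170 x 145 x 12 mm; two upright bamboo boards (155 x 158 mm, 10 mm thick), parallel, face each other across an open gap of 10.5 to 15 mm, different each time. Origin on the worktop below the fixed board's inner face, mid-length; x along the boards, y across the gap from the fixed board (-y, right) to the sprung one (+y, left)
- fixed_face (a point): top edge of the inner face of the fixed board, midway along its length, 170 mm above the worktop; this board does not yield
- sprung_face (a point): top edge of the inner face of the sprung board, midway along its length, about 171 mm above the worktop; moves with that board. The middle of the gap lies halfway between this and fixed_face
- carriage (a joint): slide of the sprung board away from the fixed one (m): 0 at rest, grows as the gap is pushed wider, at most 12 mm; spring 2 N/mm, no preload. Each 10 mm of shim depth beyond first touching both boards pushes it 1.6 mm; pushing it down takes some 1 to 1.5 N per newton of spring force. Off centre, it meets one board first
- garlic: garlic bulb, 56 mm, a bystander; origin at the middle of its underside
- spice_jar: spice jar, 41 x 105 mm, behind the rack, a bystander; origin at the middle of its underside
- spice_jar_b: spice jar, 41 x 105 mm, on the hob, a bystander; origin at the middle of its underside
- tin: round tin, 86 x 40 mm, a bystander; origin at the middle of its underside
- mug: small white mug, 59 x 83 x 55 mm, right of the rack, a bystander; origin at the middle of its underside

How it is judged:
On the way:
1. the shim is lifted upright clear of its stand (height (world z) of shim above 0.075 m and angle between shim's own z axis and vertical below 0.15 rad and contact force between the fingers and shim above 1 N), for 0.1 s.
At the end, for the whole second after the job is handed in: For the last second the gripped shim is still, upright (0.15 rad), square to the boards (0.2 rad), tip 25 mm or more below their top edges and within 40 mm of mid-length, pressing both boards over 0.8 N, the sprung board pushed back 0.5 to 6 mm (value of joint carriage between 0.0005 and 0.006 m and contact force between shim and rack above 0.8 N and contact force between shim and carriage above 0.8 N and z of shim in the frame of fixed_face below -0.025 m and x of shim in the frame of fixed_face between -0.04 and 0.04 m and angle between shim's own z axis and vertical below 0.15 rad and angle between the y axis of shim and the y axis of rack, either way round below 0.2 rad and linear speed of shim below 0.01 m/s and contact force between the fingers and shim above 1 N); the arm keeps its last pose, push and grip.
It fails at once if the sprung board is forced back more than 10 mm (value of joint carriage above 0.01 m).
It fails at once if a bystander (garlic, spice jars, tin, mug) is moved more than 30 mm (distance of any of garlic, spice_jar, spice_jar_b, tin, mug from where it was at the start of the episode above 0.03 m).
It also fails if it takes over 51 s, if anything falls off the work surface, if the arm or the gripper's body presses on something with over 40 N, if the wrist force passes 120 N, or if a joint passes its speed limit or range.

ROBOT

A 6-joint arm with a two-finger parallel gripper is mounted at the origin on a cart in front of the work surface, level with it; the furniture and walls round the work are solid. World frame = base frame: x ahead of the robot, y to its left, z up, the work surface at z = 0. Lengths are in m, angles in rad, forces in N, time in s.
With the tool pointing down it reaches from about 0.3 to 0.775 m from the base axis. Payload 14.6 kg.
Tool frame: the origin (TCP) lies between the finger pads; the fingertips stand ctrl.tip_reach ahead of it and the grasp point (between the pads) lies 2 mm behind it (ctrl.tip_reach is the distance from the TCP to the fingertips, in m); z points along the fingers, y is the line along which they close (so a half turn about z gives the same grasp; the last joint's range is limited). The gripper opens to 85 mm and grips with 20 to 120 N. Pads are 22 mm wide; open, the fingers measure 114 mm over their backs; the gripper's body (76 mm by 85 mm) begins 54 mm behind the grasp point. The pads swing forward as they close: fully open they stand 13 mm farther back than shut.
Start: joints at [1.281, 0.3, 1.521, -0, 1.321, -0.067], TCP at [0.122, 0.536, 0.248] pointing down, gripper open.
Joint ranges: [-3.03, 3.03], [-0.79, 2.21], [0.23, 2.52], [-1.04, 4.18], [0, 3.07], [-2.55, 2.55]. Speed limits (rad/s): [2.22, 2.22, 2.57, 3.14, 3.14, 3.14].

INTERFACE

Orientations are given as a rotation vector (axis times angle).
In Python, from cell import sensors, capture, camera_info, ctrl gives the robot as it stands. The module is installed in compiled form; this text tells all that it offers.
- The arm moves only by the shell command python3 -m handwheel 'ROWS' [FORCE]. ROWS is JSON, a list of rows, each an object of numbers: "x", "y", "z": the shift along the tool's x, y, z in cm; "twist": the turn about the tool's z in rad; "jaw": the finger opening in cm, from 0 to 8.54. A call has 1 to 12 rows; each row shifts and turns the commanded pose from where the row before left it, along the tool's axes as they then stand; what a row does not reach is not made up. A row lasts 1/8 s, in which the tool goes at most 62.5 mm and 10.7 degrees, less where a joint would pass 70% of its speed; a pose out of reach is approached as far as the arm can. A call with a gripper value outside its range is refused whole. The fingers move at their own pace and stop on an object; FORCE is the grip in N (left out, the last holds). Time passes only in rows, so rows that do not move let the fingers close. It gives the time, the measured TCP pose, the force, the opening and the grip force at its end, in the units of the state.
- sensors.read_state(): the state, without advancing time (a new reading comes with each control period).
- capture(name): name is "scene" or "top" or "wrist"; returns (picture, depth): 480x640x3 uint8, red, green, blue; 480x640 float32, m along the optical axis (not along the pixel's ray), 0 where there is no reading.
- camera_info(name): a dict with "fx", "fy", "cx", "cy" (pixels), "world_to_cam" (4x4, takes a point from world to camera coordinates); the wrist camera has in their place "mount" (4x4, takes a point from camera to tool coordinates, whose origin is the TCP and whose axes are the flange's). Camera axes: x right, y down, z forward; pixel columns grow to the right and rows downward; lengths in m; the calibration is good to about 2 mm. A picture is of the moment at which its call begins: read the wrist's pose just before it. camera_info takes no time and is no camera call.
- ctrl.finish_job(): hands the job in; it is judged then, once.
The state is a dict: "clock": time; "joint_pos": joint angles; "joint_vel": joint speeds; "effort": joint torques, N m; "tcp_pos": TCP position; "tcp_rot": TCP orientation; "wrist_force": force on the tool from outside, world axes, zero at the start; "moment": the same for the moment, N m; "width": finger opening in m; "finger_force": force on a finger pad.
Only numpy, scipy, OpenCV 4.12 (cv2) and the standard library are available. Lean on these libraries where they do the work, as an engineer would, in place of code of your own. Each camera call takes 0.05 s, during which the arm holds its last target. There are 200 camera calls.

## Working session

There is one attempt and no reset: what is moved stays moved. The work goes in short steps, Python scripts to look and compute and a shell command to move; the robot and the scene stay as the last step left them, time stands still between calls to the robot, and variables do not carry over. Pictures are saved under pics/ and viewed, at most 10 in all, crops included, and the job is handed in when it is done.

```bash
mkdir -p pics; cat > h.py <<'E'
import numpy as np, cv2
from scipy.spatial.transform import Rotation as R
from cell import sensors, capture, camera_info, ctrl
def c2w(name, s=None):
    i=camera_info(name)
    if 'world_to_cam' in i: return i,np.linalg.inv(np.array(i['world_to_cam']))
    T=np.eye(4);T[:3,:3]=R.from_rotvec(s['tcp_rot']).as_matrix();T[:3,3]=s['tcp_pos']
    return i,T@np.array(i['mount'])
def cloud(name):
    s=sensors.read_state(); p,d=capture(name); i,T=c2w(name,s)
    v,u=np.mgrid[:480,:640]
    P=np.stack([(u-i['cx'])/i['fx']*d,(v-i['cy'])/i['fy']*d,d],-1)@T[:3,:3].T+T[:3,3]
    P[d<=0]=np.nan
    return p,d,P
E
python3 - <<'E'
from h import *
for n in('scene','top'):
    p,d,P=cloud(n); cv2.imwrite(f'pics/{n}1.png',p[...,::-1]); np.savez(f'{n}1.npz',p=p,P=P)
    print(n,c2w(n)[1].round(3).tolist())
s=sensors.read_state();print(s,ctrl.tip_reach, R.from_rotvec(s['tcp_rot']).as_matrix().round(3))
E
```

```text
scene [[0.526, -0.403, 0.749, -0.56], [-0.85, -0.27, 0.452, -0.739], [0.02, -0.874, -0.485, 0.837], [0.0, 0.0, 0.0, 1.0]]
top [[0.436, -0.859, 0.267, 0.136], [-0.9, -0.414, 0.138, -0.3], [-0.008, -0.301, -0.954, 1.59], [0.0, 0.0, 0.0, 1.0]]
{'clock': 0.1, 'joint_pos': array([ 1.28140128e+00,  3.00436022e-01,  1.52153071e+00,  8.09272060e-06,
        1.32073607e+00, -6.65823648e-02]), 'joint_vel': array([ 0.00045475, -0.00066351, -0.00246978, -0.00091417,  0.00108633,
       -0.00083835]), 'effort': array([ 1.05567517e-03, -5.44374597e+01, -3.62369263e+01, -6.81283927e-05,
        3.03152963e-03,  1.32246572e-05]), 'tcp_pos': array([0.12146893, 0.53621021, 0.24776186]), 'tcp_rot': array([-3.49250183e-01, -3.12191325e+00,  1.71398161e-03]), 'wrist_force': array([ 0.96868666, -0.19022315, -0.30396007]), 'moment': array([-0.04754773, -0.01625818, -0.01262735]), 'finger_force': 0.0, 'width': 0.08509942275065298} 0.017 [[-0.975  0.221 -0.   ]
 [ 0.221  0.975 -0.001]
 [ 0.    -0.001 -1.   ]]
```

View pics/scene1.png

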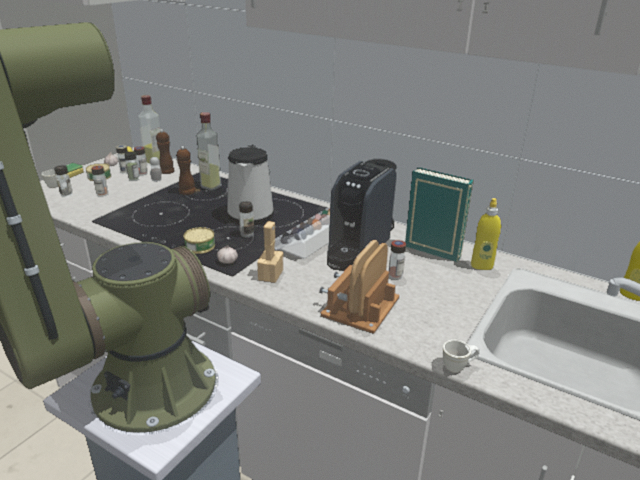

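View pics/top1.png

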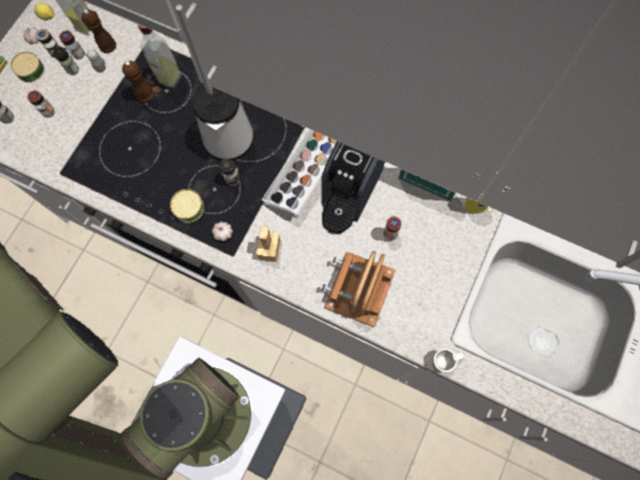

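The scene view shows the shim at about (269,238) in its stand at (270,268), and the rack boards at about (368,275). In the top view the shim is at (264,238), the boards at (350–380,255–305), the garlic at (222,231) and the tin at (187,206).

```bash
python3 - <<'E'
from h import *
for n,boxes in (('top',[(250,222,285,262),(315,245,400,325)]),('scene',[(255,218,288,282),(315,235,405,330)])):
    z=np.load(n+'1.npz');P=z['P']
    for b in boxes:
        Q=P[b[1]:b[3],b[0]:b[2]].reshape(-1,3);Q=Q[np.isfinite(Q[:,0])]
        print(n,b)
        for lo,hi in((.01,.04),(.045,.07),(.07,.1),(.1,.14),(.14,.157),(.158,.2)):
            q=Q[(Q[:,2]>lo)&(Q[:,2]<hi)]
            if len(q)>3: 
                (c,sz,a)=cv2.minAreaRect(q[:,:2].astype(np.float32))
                print(lo,len(q),q.mean(0).round(3),np.round(c,3),np.round(sz,3),round(a,1))
for n,uv in (('top',[(222,228),(187,200),(230,165),(394,220),(445,360)]),):
    P=np.load(n+'1.npz')['P']
    for u,v in uv: print(uv and (u,v),P[v,u].round(3))
E
```

```text
top (250, 222, 285, 262)
0.01 76 [0.456 0.036 0.025] [0.476 0.06 ] [0.088 0.068] 18.4
0.045 336 [0.464 0.043 0.058] [0.472 0.051] [0.074 0.052] 17.7
0.07 27 [0.462 0.045 0.085] [0.465 0.044] [0.012 0.028] 70.0
0.1 51 [0.465 0.044 0.121] [0.47  0.043] [0.015 0.037] 80.2
0.14 69 [0.47  0.049 0.152] [0.47  0.051] [0.035 0.022] 19.1
0.158 40 [0.469 0.049 0.16 ] [0.47  0.049] [0.031 0.019] 8.7
top (315, 245, 400, 325)
0.01 1082 [ 0.467 -0.23   0.014] [ 0.481 -0.224] [0.196 0.202] 18.7
0.045 474 [ 0.47  -0.2    0.057] [ 0.47  -0.213] [0.137 0.169] 0.1
0.07 575 [ 0.472 -0.224  0.081] [ 0.472 -0.216] [0.146 0.109] 4.3
0.1 68 [ 0.445 -0.244  0.122] [ 0.473 -0.247] [0.035 0.145] 90.0
0.14 68 [ 0.453 -0.243  0.15 ] [ 0.478 -0.242] [0.15  0.034] 3.6
0.158 448 [ 0.477 -0.241  0.168] [ 0.478 -0.241] [0.137 0.035] 4.4
scene (255, 218, 288, 282)
0.01 407 [0.519 0.083 0.025] [0.581 0.13 ] [0.362 0.089] 39.4
0.045 362 [0.476 0.048 0.056] [0.523 0.067] [0.193 0.053] 17.6
0.07 89 [0.462 0.045 0.085] [0.469 0.05 ] [0.039 0.02 ] 14.5
0.1 137 [0.461 0.045 0.12 ] [0.467 0.043] [0.021 0.038] 71.7
0.14 82 [0.462 0.045 0.15 ] [0.468 0.049] [0.038 0.021] 12.8
0.158 14 [0.471 0.05  0.159] [0.468 0.049] [0.024 0.017] 14.4
scene (315, 235, 405, 330)
0.01 2137 [ 0.54  -0.178  0.024] [ 0.587 -0.174] [0.45  0.214] 26.9
0.045 1037 [ 0.508 -0.208  0.057] [ 0.574 -0.18 ] [0.387 0.212] 26.0
0.07 930 [ 0.507 -0.228  0.082] [ 0.555 -0.199] [0.337 0.198] 29.6
0.1 629 [ 0.482 -0.25   0.118] [ 0.536 -0.239] [0.278 0.111] 20.7
0.14 307 [ 0.458 -0.248  0.149] [ 0.473 -0.245] [0.151 0.036] 1.0
0.158 369 [ 0.467 -0.244  0.166] [ 0.473 -0.242] [0.131 0.036] 4.7
(222, 228) [0.456 0.184 0.057]
(187, 200) [0.489 0.319 0.039]
(230, 165) [0.614 0.237 0.106]
(394, 220) [ 0.664 -0.233  0.105]
(445, 360) [ 0.4   -0.506  0.01 ]
```

```bash
python3 -m handwheel '[{"x":-4.5,"y":-4,"z":-0.4},{"x":-4.5,"y":-4,"z":-0.4},{"x":-4.5,"y":-4,"z":-0.4},{"x":-4.5,"y":-4,"z":-0.4},{"x":-4.5,"y":-4,"z":-0.4},{"x":-4.5,"y":-4,"z":-0.4},{"x":-4.5,"y":-4,"z":-0.4},{"x":-4.5,"y":-4,"z":-0.4},{"twist":-0.18},{"twist":-0.18},{"twist":-0.18},{}]'
python3 - <<'E'
from h import *
i=camera_info('wrist');print(i)
p,d,P=cloud('wrist'); cv2.imwrite('pics/w1.png',p[...,::-1]); np.savez('w1.npz',p=p,P=P,d=d)
s=sensors.read_state();print(s['tcp_pos'],R.from_rotvec(s['tcp_rot']).as_matrix().round(3),s['joint_pos'])
E
```

```text
{'fx': 400.31467186193726, 'fy': 400.31467186193726, 'cx': 315.20282748207245, 'cy': 238.67842071521355, 'mount': array([[ 9.56867628e-04, -9.66162804e-01, -2.57931233e-01,
         6.53325982e-02],
       [ 9.99999269e-01,  7.33913334e-04,  9.60671421e-04,
         9.48432651e-04],
       [-7.38865823e-04, -2.57931964e-01,  9.66162800e-01,
        -1.24783994e-01],
       [ 0.00000000e+00,  0.00000000e+00,  0.00000000e+00,
         1.00000000e+00]])}
[0.12149279 0.53625652 0.2478561 ] [[-0.975  0.221 -0.   ]
 [ 0.221  0.975 -0.001]
 [ 0.    -0.001 -1.   ]] [ 1.28138531e+00  3.00346408e-01  1.52142414e+00  4.04260266e-06
  1.32068057e+00 -6.66028544e-02]invalid input
```

View pics/w1.png

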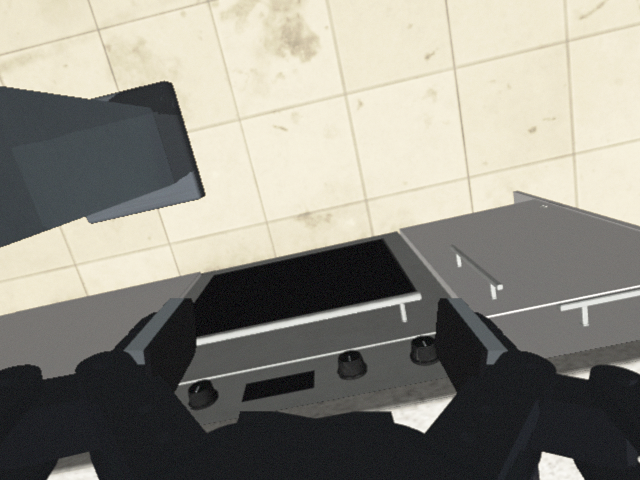

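The wrist view shows only the floor and the cabinet front below the hob. The move was refused, probably because of the empty row.

```bash
python3 -m handwheel '[{"x":-4.5,"y":-4,"z":-0.4},{"x":-4.5,"y":-4,"z":-0.4},{"x":-4.5,"y":-4,"z":-0.4},{"x":-4.5,"y":-4,"z":-0.4},{"x":-4.5,"y":-4,"z":-0.4},{"x":-4.5,"y":-4,"z":-0.4},{"x":-4.5,"y":-4,"z":-0.4},{"x":-4.5,"y":-4,"z":-0.4},{"twist":-0.18},{"twist":-0.18},{"twist":-0.18},{"x":0}]'
python3 - <<'E'
from h import *
p,d,P=cloud('wrist'); cv2.imwrite('pics/w2.png',p[...,::-1]); np.savez('w2.npz',p=p,P=P,d=d)
s=sensors.read_state();print(s['clock'],s['tcp_pos'],R.from_rotvec(s['tcp_rot']).as_matrix().round(3),s['joint_pos'])
E
```

```text
0.2 [0.12148688 0.53627353 0.24793318] [[-0.975  0.221 -0.   ]
 [ 0.221  0.975 -0.001]
 [ 0.    -0.001 -1.   ]] [ 1.28140867e+00  3.00253147e-01  1.52136292e+00 -6.32985092e-06
  1.32070344e+00 -6.65737902e-02]invalid input
```

View pics/w2.png

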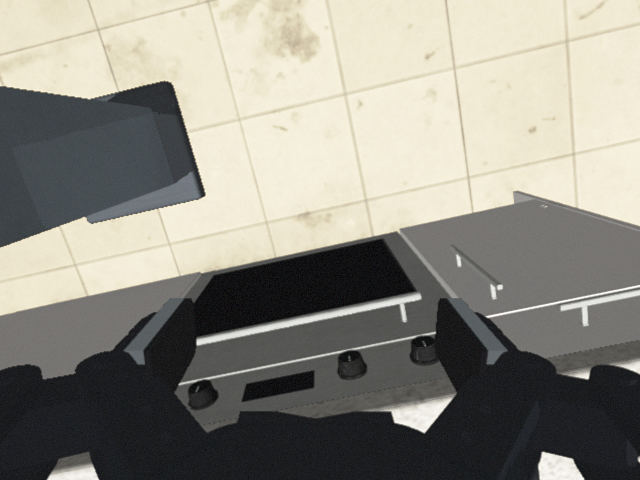

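The view hasn't changed because the call was refused again. Rows may need all five keys, so I'll test that on one row.

```bash
python3 -m handwheel '[{"x":-4.5,"y":-4,"z":-0.4,"twist":0,"jaw":8.5}]' 40; python3 -m handwheel '[{"x":-4.5,"y":-4,"z":-0.4}]';python3 -m handwheel '[{"x":-4.5,"y":-4,"z":-0.4,"twist":0,"jaw":8.5}]'
```

```text
clock: 0.32
tcp_pos: [0.1558, 0.4879, 0.2513]
tcp_rot: [-0.344, -3.122, 0.002]
wrist_force: [1.6, -0.3, 0.1]
width: 0.0852
finger_force: 0.0
clock: 0.45
tcp_pos: [0.192, 0.4372, 0.2559]
tcp_rot: [-0.347, -3.122, 0.001]
wrist_force: [1.4, 0.4, 0.1]
width: 0.0852
finger_force: 0.0invalid input
```

```bash
python3 -m handwheel '[{"x":-4.5,"y":-4,"z":-0.4,"twist":0,"jaw":8.5},{"x":-4.5,"y":-4,"z":-0.4,"twist":0,"jaw":8.5},{"x":-4.5,"y":-4,"z":-0.4,"twist":0,"jaw":8.5},{"x":-4.5,"y":-4,"z":-0.4,"twist":0,"jaw":8.5},{"x":-4.5,"y":-4,"z":-0.4,"twist":0,"jaw":8.5},{"x":-4.5,"y":-4,"z":-0.4,"twist":0,"jaw":8.5},{"x":0,"y":0,"z":0,"twist":-0.18,"jaw":8.5},{"x":0,"y":0,"z":0,"twist":-0.18,"jaw":8.5},{"x":0,"y":0,"z":0,"twist":-0.18,"jaw":8.5},{"x":0,"y":0,"z":0,"twist":0,"jaw":8.5}]'
python3 - <<'E'
from h import *
p,d,P=cloud('wrist'); cv2.imwrite('pics/w3.png',p[...,::-1]); np.savez('w3.npz',p=p,P=P,d=d)
s=sensors.read_state();print(s['clock'],s['tcp_pos'],R.from_rotvec(s['tcp_rot']).as_matrix().round(3),s['joint_pos'])
E
```

```text
clock: 1.7
tcp_pos: [0.4019, 0.1447, 0.2802]
tcp_rot: [0.494, -3.102, 0.0]
wrist_force: [-0.7, 0.2, 0.2]
width: 0.0849
finger_force: 0.0
1.75 [0.40187619 0.14475594 0.28023945] [[-0.951 -0.308 -0.   ]
 [-0.308  0.951 -0.   ]
 [ 0.     0.    -1.   ]] [ 2.59940828e-01 -5.32080958e-03  1.79560894e+00  5.91462125e-06
  1.35139410e+00 -1.62402526e+00]
```

View pics/w3.png

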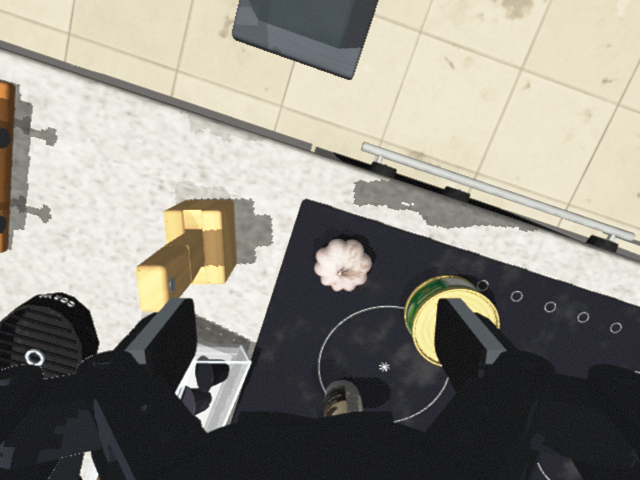

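The wrist view shows the handle top at about (152,285), the stand at (203,235), and the garlic and tin at (342,264) and (450,320).

```bash
cat >> h.py <<'E'
def shim(P):
    Q=P.reshape(-1,3);Q=Q[np.isfinite(Q[:,0])&(np.hypot(Q[:,0]-.47,Q[:,1]-.05)<.07)]
    for lo,hi in((.05,.066),(.145,.175)):
        q=Q[(Q[:,2]>lo)&(Q[:,2]<hi)]
        c,sz,a=cv2.minAreaRect(q[:,:2].astype(np.float32)); print(lo,len(q),np.median(q[:,2]).round(4),np.round(c,4),np.round(sz,4),round(a,1))
E
python3 - <<'E'
from h import *
shim(np.load('w3.npz')['P'])
from h import *
s=sensors.read_state();M=R.from_rotvec(s['tcp_rot']).as_matrix();print(M.T@(np.array([.469,.049,.28])-s['tcp_pos']))
E
```

```text
0.05 2920 0.0585 [0.4696 0.0542] [0.0698 0.0517] 18.0
0.145 1649 0.1566 [0.4694 0.0544] [0.0337 0.0215] 18.2
[-0.03435911 -0.11177772  0.00023521]
```

```bash
python3 -m handwheel '[{"x":-1.1,"y":-3.6,"z":0,"twist":0,"jaw":8.5},{"x":-1.2,"y":-3.6,"z":0,"twist":0,"jaw":8.5},{"x":-1.2,"y":-3.6,"z":0,"twist":0,"jaw":8.5},{"x":0,"y":0,"z":0,"twist":0,"jaw":8.5},{"x":0,"y":0,"z":0,"twist":0,"jaw":8.5}]'
python3 - <<'E'
from h import *
p,d,P=cloud('wrist'); np.savez('w4.npz',p=p,P=P,d=d)
shim(P)
s=sensors.read_state();M=R.from_rotvec(s['tcp_rot']).as_matrix();print(s['tcp_pos'],M.T@(np.array([.4695,.0535,.137+.002])-s['tcp_pos']))
E
```

```text
clock: 2.38
tcp_pos: [0.4685, 0.0534, 0.2802]
tcp_rot: [0.492, -3.102, -0.0]
wrist_force: [-0.7, 0.2, 0.3]
width: 0.085
finger_force: 0.0
0.05 2947 0.0588 [0.4698 0.0536] [0.0697 0.0519] 18.0
0.145 1675 0.1568 [0.4697 0.0535] [0.0338 0.021 ] 17.9
[0.46847297 0.05364049 0.28028061] [-0.00095152 -0.00047246  0.14128042]
```

```bash
python3 -m handwheel '[{"x":-0.1,"y":0,"z":3,"twist":0,"jaw":8.5},{"x":0,"y":0,"z":4,"twist":0,"jaw":8.5},{"x":0,"y":0,"z":4,"twist":0,"jaw":8.5},{"x":0,"y":0,"z":2.5,"twist":0,"jaw":8.5},{"x":0,"y":0,"z":1,"twist":0,"jaw":8.5},{"x":0,"y":0,"z":0,"twist":0,"jaw":4},{"x":0,"y":0,"z":0,"twist":0,"jaw":1.5},{"x":0,"y":0,"z":0,"twist":0,"jaw":1.5},{"x":0,"y":0,"z":0,"twist":0,"jaw":1.5},{"x":0,"y":0,"z":0,"twist":0,"jaw":1.5},{"x":0,"y":0,"z":0,"twist":0,"jaw":1.5}]' 60
```

```text
clock: 3.8
tcp_pos: [0.4702, 0.0533, 0.136]
tcp_rot: [-0.496, 3.101, -0.001]
wrist_force: [-0.8, -1.6, 5.5]
width: 0.0204
finger_force: 58.7
```

```bash
python3 -m handwheel '[{"x":0,"y":0,"z":-1,"twist":0,"jaw":1.5},{"x":0,"y":0,"z":-2,"twist":0,"jaw":1.5},{"x":0,"y":0,"z":-3,"twist":0,"jaw":1.5},{"x":0,"y":0,"z":-3,"twist":0,"jaw":1.5},{"x":0,"y":0,"z":-3,"twist":0,"jaw":1.5},{"x":0,"y":0,"z":-3,"twist":0,"jaw":1.5},{"x":0,"y":0,"z":-3,"twist":0,"jaw":1.5},{"x":0,"y":0,"z":-3,"twist":0,"jaw":1.5},{"x":0,"y":0,"z":-1,"twist":0,"jaw":1.5},{"x":0,"y":0,"z":0,"twist":0,"jaw":1.5}]'
python3 - <<'E'
from h import *
p,d,P=cloud('wrist'); cv2.imwrite('pics/w5.png',p[...,::-1]); np.savez('w5.npz',p=p,P=P,d=d)
s=sensors.read_state();print(s['tcp_pos'],s['width'],s['wrist_force'])
Q=P.reshape(-1,3);Q=Q[np.isfinite(Q[:,0])&(Q[:,1]<-.16)&(Q[:,1]>-.35)&(Q[:,2]>.16)&(Q[:,2]<.18)];print(len(Q),Q.min(0),Q.max(0)) if len(Q) else 0
E
```

```text
clock: 5.05
tcp_pos: [0.4697, 0.0534, 0.3551]
tcp_rot: [-0.496, 3.102, 0.0]
wrist_force: [0.1, 0.1, -1.2]
width: 0.0206
finger_force: 58.6
[0.469604   0.05338769 0.35440275] 0.02044868395331934 [ 0.26523974  0.38408933 -0.88964644]
```

View pics/w5.png

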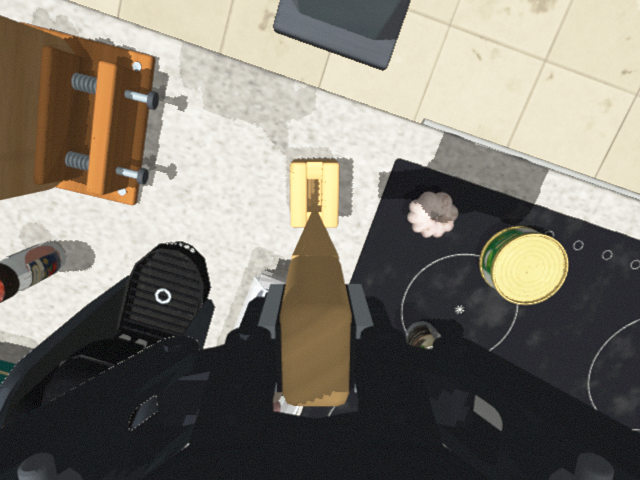

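The wrist view shows the shim held straight between the fingers (320,330) and clear of the stand. The rack is at the left, (90,120), and the coffee machine at (160,300), so I need to check its extent.

```bash
python3 - <<'E'
from h import *
Q=np.concatenate([np.load(n+'1.npz')['P'].reshape(-1,3) for n in('top','scene')]);Q=Q[np.isfinite(Q[:,0])]
print('cols y',np.arange(.1,-.4,-.05).round(2))
for x in np.arange(.35,.75,.05):
    print(round(x,2),[round(float(max([q for q in Q[(abs(Q[:,0]-x)<.025)&(abs(Q[:,1]-y)<.025),2]],default=-1)),2) for y in np.arange(.1,-.4,-.05)])
E
```

```text
cols y [ 0.1   0.05  0.   -0.05 -0.1  -0.15 -0.2  -0.25 -0.3  -0.35]
0.35 [0.01, 0.0, 0.01, 0.01, 0.01, 0.01, 0.01, 0.01, 0.01, 0.01]
0.4 [0.01, 0.01, 0.01, 0.01, 0.01, 0.08, 0.09, 0.17, 0.08, 0.01]
0.45 [0.06, 0.16, 0.06, 0.01, 0.01, 0.08, 0.17, 0.18, 0.06, 0.01]
0.5 [0.06, 0.16, 0.01, 0.01, 0.01, 0.08, 0.18, 0.18, 0.05, 0.01]
0.55 [0.91, 0.93, 0.96, 0.98, 1.01, 1.04, 1.06, 1.09, 1.12, 1.14]
0.6 [0.9, 0.92, 0.95, 0.98, 1.0, 1.03, 1.06, 1.09, 1.11, 1.14]
0.65 [0.06, 0.09, 0.22, 0.23, 0.23, 0.23, 0.11, 0.12, 0.01, 0.01]
0.7 [0.06, 0.09, 0.24, 0.25, 0.26, 0.25, 0.01, 0.1, 0.01, 0.01]
```

```bash
python3 -m handwheel '[{"x":0.8,"y":-2.6,"z":0,"twist":0,"jaw":1.5},{"x":1.3,"y":-4,"z":0,"twist":0,"jaw":1.5},{"x":1.3,"y":-4,"z":0,"twist":0,"jaw":1.5},{"x":1.3,"y":-4,"z":0,"twist":0,"jaw":1.5},{"x":1.3,"y":-4,"z":0,"twist":0,"jaw":1.5},{"x":0,"y":0,"z":0,"twist":0.12,"jaw":1.5},{"x":0,"y":0,"z":0,"twist":0.12,"jaw":1.5},{"x":0,"y":0,"z":0,"twist":0,"jaw":1.5},{"x":0,"y":0,"z":0,"twist":0,"jaw":1.5}]'
python3 - <<'E'
from h import *
p,d,P=cloud('wrist'); cv2.imwrite('pics/w6.png',p[...,::-1]); np.savez('w6.npz',p=p,P=P,d=d)
s=sensors.read_state();M=R.from_rotvec(s['tcp_rot']).as_matrix();print(s['tcp_pos'],np.degrees(np.arctan2(-M[1,0],-M[0,0])))
Q=P.reshape(-1,3);Q=Q[np.isfinite(Q[:,0])&(Q[:,1]<-.19)&(Q[:,1]>-.3)&(Q[:,2]>.155)&(Q[:,2]<.18)];print(len(Q),Q.min(0),Q.max(0))
E
```

```text
clock: 6.22
tcp_pos: [0.4707, -0.1419, 0.3547]
tcp_rot: [0.126, -3.138, -0.001]
wrist_force: [0.2, 0.1, -0.5]
width: 0.0203
finger_force: 58.8
[ 0.47078641 -0.14193121  0.35483533] 4.562734140688081
5574 [ 0.40836276 -0.26060551  0.15500335] [ 0.54761995 -0.21639599  0.17346785]
```

View pics/w6.png

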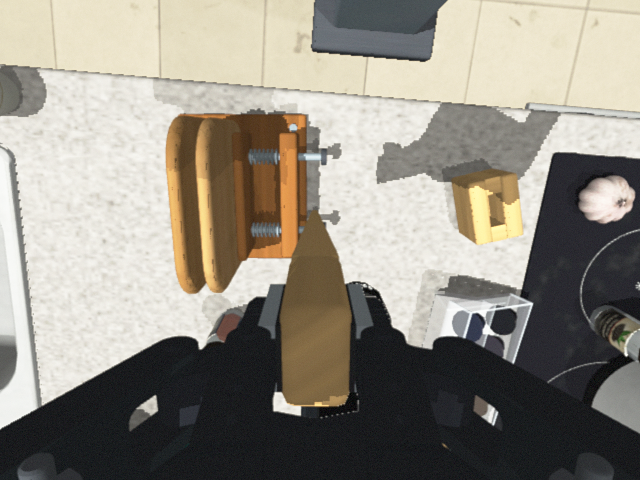

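The view shows both board tops, the fixed one at col ~182 and the sprung one at ~213, rows 120–290, nearly square to the tool. I'll move over the gap and measure there.

```bash
python3 -m handwheel '[{"x":0.1,"y":-2.5,"z":0,"twist":0,"jaw":1.5},{"x":0.1,"y":-3,"z":0,"twist":0,"jaw":1.5},{"x":0.1,"y":-3,"z":0,"twist":0,"jaw":1.5},{"x":0.1,"y":-1.3,"z":0,"twist":0,"jaw":1.5},{"x":0,"y":0,"z":0,"twist":0,"jaw":1.5},{"x":0,"y":0,"z":0,"twist":0,"jaw":1.5}]'
cat >> h.py <<'E'
def boards(P,yaw):
    a=np.radians(yaw); Q=P.reshape(-1,3)
    Q=Q[np.isfinite(Q[:,0])&(abs(Q[:,0]-.475)<.1)&(abs(Q[:,1]+.241)<.06)&(Q[:,2]>.163)&(Q[:,2]<.177)]
    X=Q[:,0]*np.cos(a)+Q[:,1]*np.sin(a); Y=-Q[:,0]*np.sin(a)+Q[:,1]*np.cos(a)
    return X,Y,Q[:,2]
E
python3 - <<'E'
from h import *
p,d,P=cloud('wrist'); cv2.imwrite('pics/w7.png',p[...,::-1]); np.savez('w7.npz',p=p,P=P,d=d)
s=sensors.read_state();M=R.from_rotvec(s['tcp_rot']).as_matrix();yaw=np.degrees(np.arctan2(-M[1,0],-M[0,0]));a=np.radians(yaw)
t=s['tcp_pos'];print(t,yaw,'tcp in frame',t[0]*np.cos(a)+t[1]*np.sin(a),-t[0]*np.sin(a)+t[1]*np.cos(a))
for f in('w6','w7'):
    X,Y,Z=boards(np.load(f+'.npz')['P'],yaw); print(f,len(X),X.min(),X.max())
    for x in np.arange(.37,.55,.02):
        m=(abs(X-x)<.01)
        if m.sum()<5: continue
        ys=np.sort(Y[m]);g=np.diff(ys);k=np.argmax(g);print(round(x,2),ys[[0,k,k+1,-1]].round(4),'gap',g[k].round(4),Z[m].max().round(3))
E
```

```text
clock: 7.02
tcp_pos: [0.4745, -0.2393, 0.3554]
tcp_rot: [-0.123, 3.139, 0.0]
wrist_force: [-0.4, 0.7, -0.7]
width: 0.0205
finger_force: 58.8
[ 0.47450974 -0.2392078   0.35545956] 4.48898258016638 tcp in frame 0.45433196102413753 -0.2756126466861732
w6 4245 0.3957109903713072 0.5190809005299151
0.39 [-0.2901 -0.2838 -0.2676 -0.26  ] gap 0.0162 0.165
0.41 [-0.2919 -0.2814 -0.2688 -0.2578] gap 0.0127 0.172
0.43 [-0.2928 -0.2812 -0.2687 -0.2576] gap 0.0126 0.173
0.45 [-0.2926 -0.2812 -0.269  -0.2576] gap 0.0122 0.173
0.47 [-0.2926 -0.2812 -0.2687 -0.2577] gap 0.0124 0.173
0.49 [-0.2928 -0.2815 -0.2687 -0.2577] gap 0.0128 0.172
0.51 [-0.2923 -0.2812 -0.2685 -0.2577] gap 0.0127 0.171
w7 2444 0.3969129592448196 0.4837850520377518
0.39 [-0.2908 -0.2854 -0.2677 -0.2607] gap 0.0177 0.166
0.41 [-0.2925 -0.2823 -0.2684 -0.2583] gap 0.0139 0.173
0.43 [-0.2927 -0.2823 -0.2684 -0.2581] gap 0.0139 0.173
0.45 [-0.2921 -0.2818 -0.2689 -0.2586] gap 0.0129 0.173
0.47 [-0.2925 -0.2826 -0.2666 -0.2583] gap 0.0159 0.172
0.49 [-0.2926 -0.2924 -0.2916 -0.2916] gap 0.0008 0.168
```

View pics/w7.png

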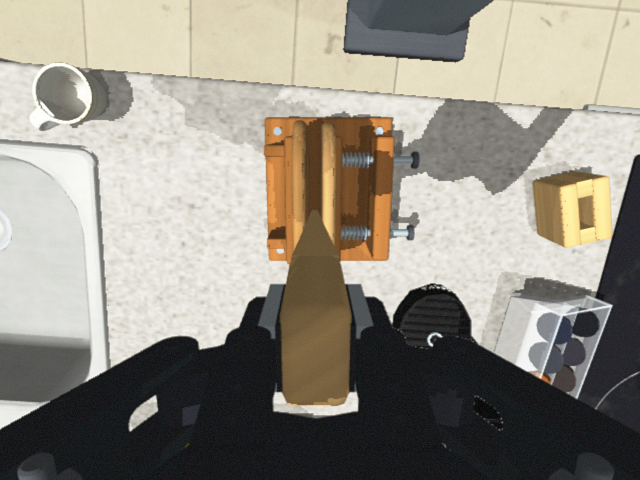

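The wrist view shows the shim tip at (316,212), right over the dark gap between the boards (cols 302 and 328). The measured gap is about 13.5 mm, the centring is within 0.3 mm and it is square. I'll shift 1.5 cm along the boards and start down slowly.

```bash
python3 - <<'E'
from h import *
P=np.load('w7.npz')['P'][205:290,280:355].reshape(-1,3);a=np.radians(4.5)
for lo in(.222,.235,.25,.27,.29,.31):
    q=P[(P[:,2]>lo)&(P[:,2]<lo+.012)]; 
    if len(q)>4:
        Y=-q[:,0]*np.sin(a)+q[:,1]*np.cos(a);print(lo,len(q),Y.min().round(4),Y.max().round(4),((Y.min()+Y.max())/2).round(4))
E
python3 -m handwheel '[{"x":-0.8,"y":0,"z":0,"twist":0,"jaw":1.5},{"x":-0.7,"y":0,"z":1.5,"twist":0,"jaw":1.5},{"x":0,"y":0,"z":2.5,"twist":0,"jaw":1.5},{"x":0,"y":0,"z":0.5,"twist":0,"jaw":1.5},{"x":0,"y":0,"z":0,"twist":0,"jaw":1.5},{"x":0,"y":0,"z":0,"twist":0,"jaw":1.5}]'
```

```text
0.222 21 -0.2772 -0.2727 -0.275
0.235 41 -0.2783 -0.2717 -0.275
0.25 66 -0.2792 -0.2702 -0.2747
0.27 117 -0.2809 -0.2689 -0.2749
0.29 200 -0.2826 -0.2668 -0.2747
0.31 339 -0.284 -0.2652 -0.2746
clock: 7.82
tcp_pos: [0.4896, -0.239, 0.3111]
tcp_rot: [-0.121, 3.138, -0.001]
wrist_force: [-0.3, 0.4, -1.3]
width: 0.0202
finger_force: 58.8
```

```bash
cat > m.py <<'E'
from h import *
s=sensors.read_state();p,d,P=cloud('wrist'); M=R.from_rotvec(s['tcp_rot']).as_matrix();yaw=np.degrees(np.arctan2(-M[1,0],-M[0,0]))
t=s['tcp_pos'];print(t,yaw,s['wrist_force'])
q=P[205:300,270:365].reshape(-1,3);a=np.radians(4.5)
for lo in np.arange(.185,.27,.012):
    r=q[(q[:,2]>lo)&(q[:,2]<lo+.012)]
    if len(r)>4:
        Y=-r[:,0]*np.sin(a)+r[:,1]*np.cos(a);print('shim',lo.round(3),len(r),((Y.min()+Y.max())/2).round(4))
X,Y,Z=boards(P,4.5)
for x in np.arange(.39,.55,.01):
    m=(abs(X-x)<.005)
    if m.sum()<5: continue
    ys=np.sort(Y[m]);g=np.diff(ys);k=np.argmax(g);print(round(x,2),ys[[0,k,k+1,-1]].round(4),'gap',g[k].round(4),'mid',ys[[k,k+1]].mean().round(4),ys[[0,-1]].mean().round(4))
E
python3 m.py
```

```text
[ 0.48957827 -0.2390019   0.31112016] 4.421809988575987 [-0.25067657  0.39915197 -1.32196502]
shim 0.185 30 -0.276
shim 0.197 50 -0.2759
shim 0.209 76 -0.2757
shim 0.221 107 -0.2757
shim 0.233 148 -0.2759
shim 0.245 202 -0.2754
shim 0.257 275 -0.2757
shim 0.269 341 -0.2755
0.4 [-0.2921 -0.2822 -0.2691 -0.2586] gap 0.0131 mid -0.2757 -0.2753
0.41 [-0.2928 -0.2822 -0.2691 -0.2586] gap 0.0131 mid -0.2757 -0.2757
0.42 [-0.2922 -0.2823 -0.2691 -0.2585] gap 0.0131 mid -0.2757 -0.2753
0.43 [-0.2924 -0.2823 -0.2691 -0.2583] gap 0.0132 mid -0.2757 -0.2753
0.44 [-0.2926 -0.2824 -0.269  -0.2583] gap 0.0133 mid -0.2757 -0.2754
0.45 [-0.2928 -0.2825 -0.269  -0.2587] gap 0.0135 mid -0.2757 -0.2757
0.46 [-0.2922 -0.2825 -0.2689 -0.2585] gap 0.0136 mid -0.2757 -0.2753
0.47 [-0.2924 -0.2826 -0.2689 -0.2584] gap 0.0137 mid -0.2757 -0.2754
0.48 [-0.2925 -0.2868 -0.2641 -0.2583] gap 0.0227 mid -0.2754 -0.2754
0.49 [-0.2927 -0.2918 -0.2596 -0.2589] gap 0.0321 mid -0.2757 -0.2758
```

Centred to within 0.2 mm. I'll go down to just short of contact, then in small steps.

```bash
python3 -m handwheel '[{"x":0,"y":0,"z":1.2,"twist":0,"jaw":1.5},{"x":0,"y":0,"z":1.5,"twist":0,"jaw":1.5},{"x":0,"y":0,"z":1.5,"twist":0,"jaw":1.5},{"x":0,"y":0,"z":1.3,"twist":0,"jaw":1.5},{"x":0,"y":0,"z":0.4,"twist":0,"jaw":1.5},{"x":0,"y":0,"z":0,"twist":0,"jaw":1.5},{"x":0,"y":0,"z":0,"twist":0,"jaw":1.5}]'
for i in 1; do python3 -m handwheel '[{"x":0,"y":0,"z":0.3,"twist":0,"jaw":1.5},{"x":0,"y":0,"z":0.1,"twist":0,"jaw":1.5},{"x":0,"y":0,"z":0,"twist":0,"jaw":1.5},{"x":0,"y":0,"z":0,"twist":0,"jaw":1.5}]'; done; python3 -m handwheel '[{"x":0,"y":0,"z":0.3,"twist":0,"jaw":1.5},{"x":0,"y":0,"z":0.1,"twist":0,"jaw":1.5},{"x":0,"y":0,"z":0,"twist":0,"jaw":1.5},{"x":0,"y":0,"z":0,"twist":0,"jaw":1.5}]'
```

```text
clock: 8.75
tcp_pos: [0.4895, -0.239, 0.2518]
tcp_rot: [-0.121, 3.139, -0.001]
wrist_force: [-0.3, 0.2, -0.7]
width: 0.0203
finger_force: 58.8
clock: 9.25
tcp_pos: [0.4894, -0.2389, 0.2474]
tcp_rot: [-0.121, 3.139, -0.0]
wrist_force: [0.9, -0.4, -1.1]
width: 0.0202
finger_force: 58.8
clock: 9.75
tcp_pos: [0.4893, -0.2389, 0.2431]
tcp_rot: [0.121, -3.139, -0.0]
wrist_force: [-0.4, 0.1, -1.9]
width: 0.0198
finger_force: 59.0
```

```bash
python3 -m handwheel '[{"x":0,"y":0,"z":0.3,"twist":0,"jaw":1.5},{"x":0,"y":0,"z":0.2,"twist":0,"jaw":1.5},{"x":0,"y":0,"z":0,"twist":0,"jaw":1.5},{"x":0,"y":0,"z":0,"twist":0,"jaw":1.5}]';  python3 -m handwheel '[{"x":0,"y":0,"z":0.3,"twist":0,"jaw":1.5},{"x":0,"y":0,"z":0.2,"twist":0,"jaw":1.5},{"x":0,"y":0,"z":0,"twist":0,"jaw":1.5},{"x":0,"y":0,"z":0,"twist":0,"jaw":1.5}]'; python3 m.py
```

```text
clock: 10.25
tcp_pos: [0.4894, -0.2387, 0.2383]
tcp_rot: [-0.121, 3.139, 0.001]
wrist_force: [1.5, 3.8, 2.1]
width: 0.0199
finger_force: 59.4
clock: 10.75
tcp_pos: [0.4895, -0.2385, 0.2337]
tcp_rot: [-0.122, 3.139, 0.001]
wrist_force: [0.2, 7.2, 6.7]
width: 0.0203
finger_force: 60.3
[ 0.48952966 -0.23851289  0.23369507] 4.437506652753251 [0.2308046  7.20139169 6.71227833]
shim 0.185 320 -0.2748
shim 0.197 325 -0.2748
shim 0.209 555 -0.2749
shim 0.221 1074 -0.2748
shim 0.233 920 -0.2745
shim 0.245 282 -0.275
0.4 [-0.2925 -0.2821 -0.2675 -0.2567] gap 0.0146 mid -0.2748 -0.2746
0.41 [-0.2925 -0.2821 -0.2676 -0.2567] gap 0.0145 mid -0.2748 -0.2746
0.42 [-0.2927 -0.2821 -0.2676 -0.2567] gap 0.0146 mid -0.2749 -0.2747
0.43 [-0.293  -0.2822 -0.2675 -0.2568] gap 0.0147 mid -0.2749 -0.2749
0.44 [-0.2927 -0.2823 -0.2675 -0.2568] gap 0.0149 mid -0.2749 -0.2747
0.45 [-0.293  -0.2756 -0.2751 -0.2568] gap 0.0005 mid -0.2753 -0.2749
0.46 [-0.2927 -0.283  -0.2668 -0.2566] gap 0.0163 mid -0.2749 -0.2746
0.47 [-0.2929 -0.287  -0.2627 -0.2569] gap 0.0242 mid -0.2749 -0.2749
0.48 [-0.2925 -0.2897 -0.2601 -0.2567] gap 0.0295 mid -0.2749 -0.2746
```

The sprung board has moved back 1.6 mm and both faces are in contact. The side load is slightly biased, so I'll ease it by 0.3 mm and settle.

```bash
python3 -m handwheel '[{"x":0,"y":0.03,"z":0.1,"twist":0,"jaw":1.5},{"x":0,"y":0,"z":0,"twist":0,"jaw":1.5},{"x":0,"y":0,"z":0,"twist":0,"jaw":1.5},{"x":0,"y":0,"z":0,"twist":0,"jaw":1.5},{"x":0,"y":0,"z":0,"twist":0,"jaw":1.5},{"x":0,"y":0,"z":0,"twist":0,"jaw":1.5}]'; python3 m.py | grep -v shim | head -6; cat > s.py <<'E'
from h import *
cv2.imwrite('pics/s9.png',capture('scene')[0][200:340,230:430,::-1].repeat(3,0).repeat(3,1))
E
python3 s.py
```

```text
clock: 11.55
tcp_pos: [0.4896, -0.2384, 0.2329]
tcp_rot: [-0.121, 3.138, 0.0]
wrist_force: [-0.4, 6.3, 8.9]
width: 0.0201
finger_force: 60.4
[ 0.48955498 -0.238381    0.23292154] 4.433499346700522 [-0.38095373  6.2543483   8.93526117]
0.4 [-0.2928 -0.2825 -0.2671 -0.2568] gap 0.0154 mid -0.2748 -0.2748
0.41 [-0.2929 -0.282  -0.2674 -0.2567] gap 0.0146 mid -0.2747 -0.2748
0.42 [-0.293  -0.2821 -0.2674 -0.2565] gap 0.0146 mid -0.2748 -0.2747
0.43 [-0.2928 -0.2821 -0.2674 -0.2568] gap 0.0147 mid -0.2748 -0.2748
0.44 [-0.293  -0.2822 -0.2673 -0.2565] gap 0.0149 mid -0.2748 -0.2747
```

View pics/s9.png

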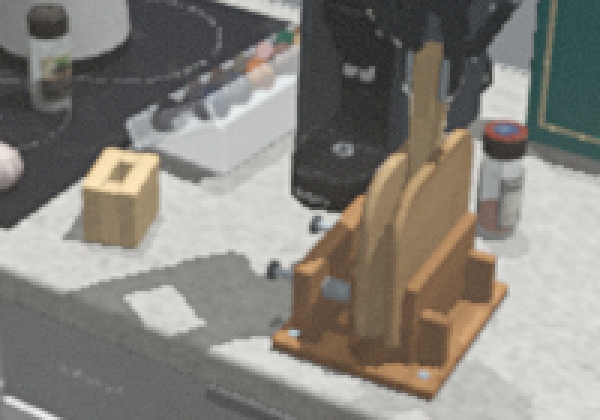

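The scene crop shows the shim upright between the two boards at (425,120), still in the gripper. The stand is empty, and the jar and garlic are untouched. Forces are steady and the board is back about 1.7 mm, so I'm handing in.

```bash
python3 -c "
from cell import ctrl
print(ctrl.finish_job())"
```

```text
the job is handed in; nothing more can be done
None
```

The job is handed in at 11.6 s, verdict not shown: the gripper is holding the shim upright between the boards near mid-length, about 69 mm deep and snug on both, with the sprung board pushed back about 1.7 mm.

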